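# Close up the cheese sample box

### The arm

A 7-joint arm with a two-finger parallel gripper is mounted at the origin on the work surface; the furniture and walls round the work are solid. World frame = base frame: x ahead of the robot, y to its left, z up, the work surface at z = 0. Lengths are in m, angles in rad, forces in N, time in s.
With the tool pointing down it reaches from about 0.4 to 0.85 m from the base axis. Payload 4.5 kg.
Tool frame: the origin (TCP) lies between the finger pads; the fingertips stand 11 mm ahead of it and the grasp point (between the pads) lies 8 mm behind it (r.nose_length is the distance from the TCP to the fingertips, in m); z points along the fingers, y is the line along which they close (so a half turn about z gives the same grasp; the last joint's range is limited). The gripper opens to 88 mm and grips with 3 to 60 N. Pads are 18 mm wide; open, the fingers measure 123 mm over their backs; the gripper's body (75 mm by 187 mm) begins 45 mm behind the grasp point.
Start: joints at [1.197, 0.689, -0.195, 1.565, 0.157, 0.902, -0.215], TCP at [0.248, -0.574, 0.25] pointing down, gripper open.
Joint ranges: [-3.01, 3.01], [-0.46, 2.08], [-1.47, 1.51], [0.13, 2.56], [-1, 4.14], [0.04, 2.09], [-2.66, 2.66]. Speed limits (rad/s): [2.57, 2.57, 3.14, 3.14, 3.14, 3.14, 3.14].

### API

Orientations are given as a unit quaternion [x, y, z, w].
In Python, from plant import get_state, snapshot, camera_model, r gives the robot as it stands.
- The arm moves only by the shell command python3 -m inch 'ROWS' [FORCE]. ROWS is text: rows parted by semicolons, each of 7 numbers parted by spaces: the opening, from -1 (shut) to 1 (fully open), then the shift along the tool's x, y, z in m, then the turn, a rotation vector about the tool's x, y, z in rad. A call has 1 to 20 rows; each row shifts and turns the commanded pose from where the row before left it, along the tool's axes as they then stand; what a row does not reach is not made up. A row lasts 1/12 s, in which the tool goes at most 41.7 mm and 7.16 degrees, less where a joint would pass 70% of its speed; a pose out of reach is approached as far as the arm can. A call is refused whole if a number of a shift passes 0.0417 or a number of a turn 0.125, either way. A call with a gripper value outside its range is refused whole. The fingers move at their own pace and stop on an object; FORCE is the grip in N (left out, the last holds). Time passes only in rows, so rows that do not move let the fingers close. It gives the time, the measured TCP pose, the force, the opening and the grip force at its end, in the units of the state.
- get_state(): the state, without advancing time (a new reading comes with each control period).
- snapshot(name): name is "side" or "top"; returns (picture, depth): 384x512x3 uint8, red, green, blue; 384x512 float32, m along the optical axis (not along the pixel's ray), 0 where there is no reading.
- camera_model(name): a dict with "intrinsics" (3x3 intrinsics, pixels), "dist" ([k1, k2, p1, p2, k3] as OpenCV has them; the pictures are not rectified), "view" (4x4, takes a point from world to camera coordinates). Camera axes: x right, y down, z forward; pixel columns grow to the right and rows downward; lengths in m; the calibration is good to about 2 mm. A picture is of the moment at which its call begins. camera_model takes no time and is no camera call.
- r.finish_job(): hands the job in; it is judged then, once.
The state is a dict: "clock": time; "q": joint angles; "qd": joint speeds; "joint_torque": joint torques, N m; "tool_pos": TCP position; "eef_rot": TCP orientation; "contact_force": force on the tool from outside, world axes, zero at the start; "moment": the same for the moment, N m; "opening": opening from 0.0 (shut) to 1.0 (fully open); "finger_force": force on a finger pad.
Only numpy, scipy, OpenCV 4.12 (cv2) and the standard library are available. Lean on these libraries where they do the work, as an engineer would, in place of code of your own. Each camera call takes 0.05 s, during which the arm holds its last target. There are 200 camera calls.

### The job

Lay the small cheese piece flat in the steel sample box, then swing the hinged lid over and bolt it: the rubber seal springs the lid up, so hold the lid pressed right down while you slide the bolt well under its keeper, and leave it held shut by the bolt. The lid is thin sheet: never push on the box or lid with more than about 4 kg of force (40 N), and leave the things standing round it where they are.

Things in the scene. Friction and masses are not known exactly. Their poses are not given: they have to be found in the camera images.
- sample_box: Open stainless box fixed to the table: outside 150 (x) x 180 (y) x 60 mm high; floor and walls 4 mm, front (-x) wall 10 mm. Origin: centre of its underside. x points from the front (free lid edge, robot side) to the hinge, y along the hinge towards the keeper, z up. Inside it is free from x = -65 to 71, y = -86 to 86 mm.
- box_in (a point): Centre of the upper face of the box floor, 4 mm over the table.
- lid_hinge (a point): Middle of the hinge axis, in the box frame at x = 76.5, y = 0, z = 66 mm; the axis runs along the box's y.
- lid (a joint): Lid angle, rad: 0 = hard shut, 1.57 = upright, at most 1.75. A stiff friction hinge (0.38 N m) leaves the lid (0.35 kg) where it is put. Plate 156 mm deep from the hinge, 186 mm wide, outer face 3 mm over the hinge axis, 10 mm lip turned down on three sides. Unlatched it rests on the seal at about 0.045 to 0.055.
- lid_push (a point): A bare spot on the lid's outer face, 100 mm from the hinge axis and 55 mm to the -y side of the middle, clear of the bolt; good for pushing. Its x points from this spot back to the hinge along the lid, its z out of the outer face (up when shut).
- bolt (a joint): Travel of the slide bolt on the lid, m: 0 = drawn back, 0.030 = fully out, a hard stop. It slides along the box's +y with 1.5 N friction and stays where left. Its 8 mm round rod runs through two staples on the lid (17 mm high over its outer face); the rod's end reaches the mouth of the keeper at 0.010.
- bolt_plate (a point): Top of the bolt's thumb plate near the lid's front edge (36 x 40 (y) x 5 mm): middle of its flat, 130 mm from the hinge axis, 74 mm over the table when shut. Across the plate's -y end stands a heel 13 mm over it, its face 16 mm to -y of this point: tips pressed on the plate push it. The flat ends 16 mm to +y; the nearest staple starts 40 mm to +y (bolt at 0). Axes as lid.
- keeper (a point): The keeper, a steel strap on the box's +y side: this point is the lower front edge of its upper jaw, 82 mm over the table; the jaw is 8 mm thick and reaches about 26 mm to +y. With the lid pressed to its stop the rod passes 2 mm under the jaw; with the lid only resting on the seal the rod butts against it.
- sample: The small cheese piece, a white block lying on the table right of the box: 64 (its x) x 43 (y) x 43 mm (z). Origin: centre of its underside, z up. About 0.08 to 0.17 kg.
- label_roll: Bystander: a roll of blank labels lying flat, 93 mm across, 40 mm high.
- weight: Bystander: a chromed check weight, 30 mm across, 36 mm high.
- seal_top (a point): Middle of the top of the springy rubber strip standing out of the front wall, 74 mm over the table when free. It meets the lid at about 0.054 rad; pressing the lid on to its hard stop at 0 rad takes about 13 N at the bolt's thumb plate, and the strip throws the lid up again if it is let go unbolted.
Things that resemble listed ones, but are neither listed nor needed, are in the scene too. Of the things that look like the sample, the middle-sized one is meant.

How it is judged:
On the way, in this order (a step that is already met when the one before it is completed fails the run):
1. the cheese piece lies in the open box, let go (z of sample in the frame of box_in between -0.002 and 0.012 m and horizontal distance between sample and box_in below 0.075 m and value of joint lid above 0.5 rad and contact force between the fingers and sample below 0.1 N), for 0.2 s.
2. the lid is swung over onto its seal (value of joint lid below 0.12 rad), for 0.1 s.
At the end, for the whole second after the job is handed in: The lid is held below 0.03 rad by the bolt, whose travel is over 18 mm (at least 8 mm under the keeper), with the robot clear of it, and the cheese piece lies at rest flat on the box floor (tilt under 0.2 rad, within 75 mm of its middle) (value of joint lid below 0.03 rad and value of joint bolt above 0.018 m and z of sample in the frame of box_in between -0.002 and 0.012 m and angle between sample's own z axis and vertical below 0.2 rad and horizontal distance between sample and box_in below 0.075 m and linear speed of sample below 0.02 m/s); the robot touches nothing.
It fails at once if the box, lid or bolt was pushed with more than 40 N (contact force between any of the fingers, the arm and sample_box above 40 N).
It fails at once if a bystander was moved more than 30 mm (distance of any of label_roll, weight from where it was at the start of the episode above 0.03 m).
It also fails if it takes over 56 s, if anything falls off the work surface, if the arm or the gripper's body presses on something with over 40 N, if the wrist force passes 120 N, or if a joint passes its speed limit or range.

## Working session

There is one attempt and no reset: what is moved stays moved. The work goes in short steps, Python scripts to look and compute and a shell command to move; the robot and the scene stay as the last step left them, time stands still between calls to the robot, and variables do not carry over. Pictures are saved under pics/ and viewed, at most 10 in all, crops included, and the job is handed in when it is done.

```bash
mkdir -p pics; ls; cat > h.py <<'E'
import numpy as np,cv2
from plant import get_state,snapshot,camera_model,r
def shot(n,tag):
    p,d=snapshot(n); np.savez(f'pics/{tag}.npz',p=p,d=d); cv2.imwrite(f'pics/{tag}.png',p[:,:,::-1]); return p,d
def pt(n,tag,u,v,z=None):
    c=camera_model(n);K=np.array(c['intrinsics']);V=np.array(c['view']);R=V[:3,:3];t=V[:3,3]
    q=cv2.undistortPoints(np.array([[[u,v]]],float),K,np.array(c['dist']))[0,0]
    ray=np.array([q[0],q[1],1.])
    if z is None:
        d=np.load(f'pics/{tag}.npz')['d']; s=d[int(round(v)),int(round(u))]
    else:
        o=-R.T@t; s=(z-o[2])/(R.T@ray)[2]
    return R.T@(ray*s-t)
E
python3 - <<'E'
from h import *
for n in('top','side'):
    shot(n,n+'0')
a=cv2.imread('pics/top0.png');b=cv2.imread('pics/side0.png')
cv2.imwrite('pics/t0.png',cv2.resize(a,(800,600)));cv2.imwrite('pics/s0.png',cv2.resize(b,(800,600)))
s=get_state();print(s)
E
```

```text
pics
{'clock': 0.1, 'q': array([ 1.19683606,  0.68990766, -0.19450022,  1.56620529,  0.15728156,
        0.90253845, -0.21511385]), 'qd': array([ 0.00075799, -0.00240643,  0.00059428, -0.00242219, -0.00091237,
        0.00027896,  0.0010652 ]), 'joint_torque': array([-4.11344648e-03, -5.28495705e+01, -1.27170146e+00, -1.53838509e+01,
       -5.25780057e-02,  1.96996378e-03,  5.30614579e-05]), 'tool_pos': array([ 0.24758325, -0.57327523,  0.24899427]), 'eef_rot': array([ 9.79284814e-01,  2.02485937e-01, -2.29221377e-04, -8.03542543e-04]), 'contact_force': array([-0.12238842,  0.82075537,  0.43681337]), 'moment': array([-0.02274003,  0.02304637,  0.00068073]), 'finger_force': 0.0, 'opening': 1.0010651705734055}
```

View pics/t0.png

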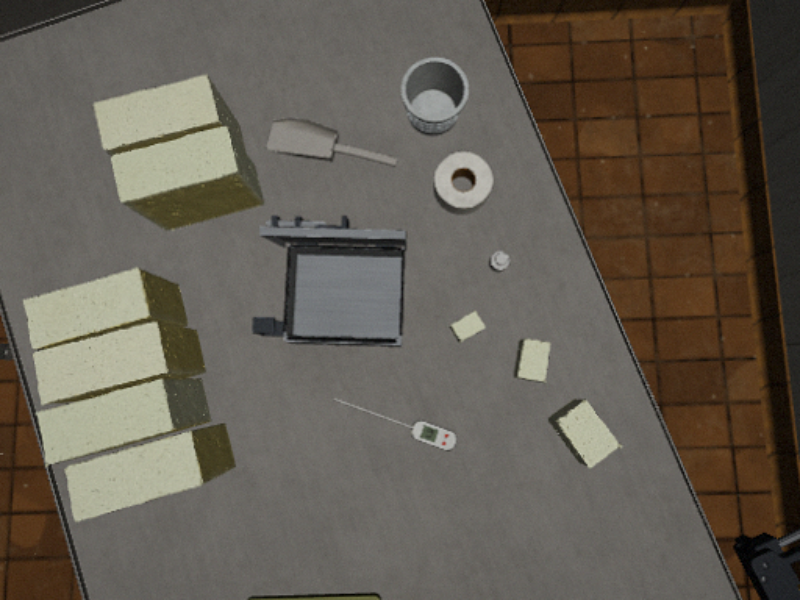

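View pics/s0.png

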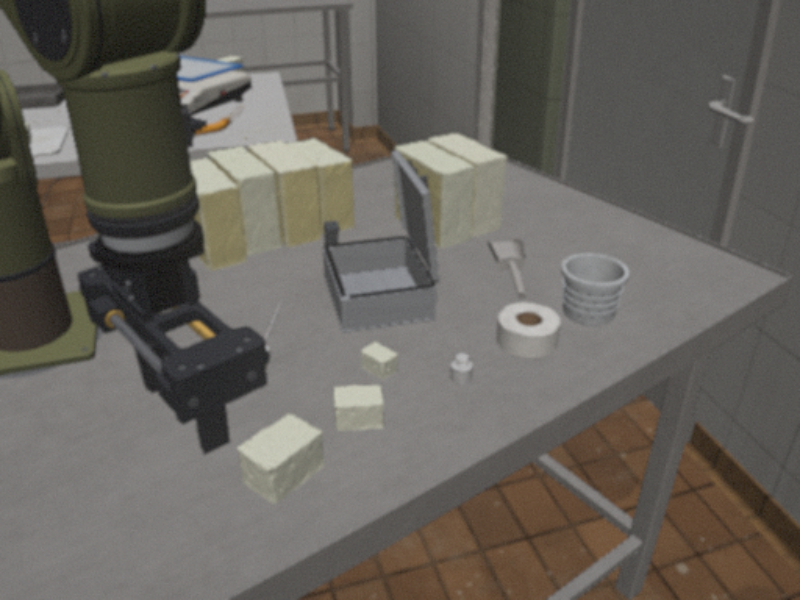

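The top view shows the box (centre ~(345,295), hinge up-picture, keeper at (267,326)). The three pieces are small (467,327), middle (534,360), which is the sample, and large (588,433). The weight is at (499,261) and the roll at (463,181).

```bash
python3 - <<'E'
from h import *
a=cv2.imread('pics/top0.png')
c=a[130:265,155:355]; cv2.imwrite('pics/c1.png',cv2.resize(c,(800,540),interpolation=cv2.INTER_CUBIC))
z=np.load('pics/top0.npz');d=z['d']
# sample: points with height>0.03 near pixel (534,360)*.64
P=[];
for v in range(208,252):
  for u in range(320,362):
    if d[v,u]>0:
      p=pt('top','top0',u,v)
      if p[2]>0.03:P.append(p)
P=np.array(P);print(len(P),np.median(P[:,2]))
rc=cv2.minAreaRect((P[:,:2]*1000).astype(np.float32));print(rc);print(cv2.boxPoints(rc))
for n,u,v in [('hingeR',403,243),('weight',499,258),('roll',446,181),('boxFR',402,341),('boxFL',285,341)]:
  print(n,pt('top','top0',u*.64,v*.64,None),pt('top','top0',u*.64,v*.64,.06))
E
```

```text
451 0.040064819367935524
((445.4952087402344, -348.7078857421875), (42.706329345703125, 60.6467399597168), 79.02017211914062)
[[ 411.65994 -363.89468]
 [ 471.1965  -375.44565]
 [ 479.33047 -333.5211 ]
 [ 419.7939  -321.97012]]
hingeR [ 0.60566448 -0.15313083  0.16364634] [ 0.63025944 -0.15295561  0.06      ]
weight [ 0.60705965 -0.30366697  0.03417035] [ 0.60176687 -0.29941089  0.06      ]
roll [ 0.73360003 -0.22460731  0.04031325] [ 0.72676887 -0.22307164  0.06      ]
boxFR [ 0.48274582 -0.14632929  0.00215244] [ 0.47896649 -0.14682986  0.06      ]
boxFL [0.48445155 0.03049033 0.05994792] [0.48444782 0.03047938 0.06      ]
```

View pics/c1.png

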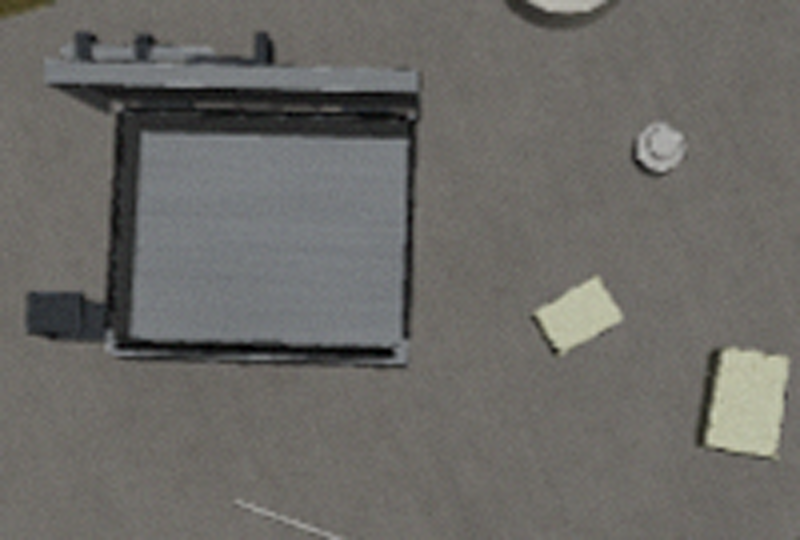

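```bash
python3 - <<'E'
from h import *
V=np.array(camera_model('top')['view']);print('cam',-V[:3,:3].T@V[:3,3])
d=np.load('pics/top0.npz')['d']
P=np.array([np.r_[pt('top','top0',u,v),u,v] for v in range(130,230) for u in range(155,265) if d[v,u]>0])
z=P[:,2]
def rep(n,Q):
  rc=cv2.minAreaRect((Q[:,:2]*1000).astype(np.float32));print(n,len(Q),rc,np.median(Q[:,2]))
  print(cv2.boxPoints(rc).round(0).tolist())
k=(z>.08)&(P[:,4]>195); rep('keeper',P[k])
rep('rim',P[(z>.054)&(z<.078)&(P[:,4]>160)&(P[:,3]>181)])
f=(z>.054)&(z<.080)&(P[:,4]>212)&(P[:,3]>181);rep('front',P[f])
rep('floor',P[(abs(z-.004)<.004)&(P[:,3]>189)&(P[:,3]<254)&(P[:,4]>160)&(P[:,4]<214)])
rep('lidtop',P[(z>.15)&(z<.232)&(P[:,4]<160)])
for n,x,y in [('FL',108,356),('FR',407,364)]:print(n,pt('top','top0',155+x/4,130+y/4,.06))
for n,x,y in [('kTL',27,292),('kTR',82,293),('kBR',82,339),('kBL',27,335)]:print(n,pt('top','top0',155+x/4,130+y/4,.09))
# rim side walls by z=.06 from edges
for n,x,y in [('L out',118,112),('L out',112,300),('R out',416,112),('R out',409,330),('lidTL',46,60),('lidTR',420,71)]:print(n,pt('top','top0',155+x/4,130+y/4,.06),pt('top','top0',155+x/4,130+y/4))
for x in range(150,420,60):
  print([ (round(pt('top','top0',155+x//4,v)[0],3),round(pt('top','top0',155+x//4,v)[2],3)) for v in range(144,166,1)])
E
```

```text
cam [ 0.42148737 -0.15444299  0.93979265]Traceback (most recent call last):
  File "<stdin>", line 4, in <module>
  File "h.py", line 6, in pt
    c=camera_model(n);K=np.array(c['intrinsics']);V=np.array(c['view']);R=V[:3,:3];t=V[:3,3]
ValueError: time passes only in moves, steps and waits
```

```bash
sed -i 's/^def pt/import functools\ncm=functools.lru_cache(camera_model)\nnpz=functools.lru_cache(lambda t:np.load(f"pics\/{t}.npz")["d"])\ndef pt/; s/c=camera_model(n)/c=cm(n)/; s/d=np.load(.*\]; s=/d=npz(tag); s=/' h.py; cat > m.py <<'E'
from h import *
d=np.load('pics/top0.npz')['d']
P=np.array([np.r_[pt('top','top0',u,v),u,v] for v in range(130,230) for u in range(155,265) if d[v,u]>0])
z=P[:,2]
def rep(n,Q):
  rc=cv2.minAreaRect((Q[:,:2]*1000).astype(np.float32));print(n,len(Q),np.round(rc[0]),np.round(rc[1]),rc[2],np.median(Q[:,2]))
  print(cv2.boxPoints(rc).round(0).tolist())
k=(z>.08)&(P[:,4]>195); rep('keeper',P[k])
rep('rim',P[(z>.054)&(z<.078)&(P[:,4]>160)&(P[:,3]>181)])
f=(z>.054)&(z<.080)&(P[:,4]>212)&(P[:,3]>181);rep('front',P[f])
rep('floor',P[(abs(z-.004)<.004)&(P[:,3]>189)&(P[:,3]<254)&(P[:,4]>160)&(P[:,4]<214)])
rep('lidtop',P[(z>.15)&(z<.232)&(P[:,4]<160)])
for n,x,y in [('FL',108,356),('FR',407,364)]:print(n,pt('top','top0',155+x/4,130+y/4,.06))
for n,x,y in [('kTL',27,292),('kTR',82,293),('kBR',82,339),('kBL',27,335)]:print(n,pt('top','top0',155+x/4,130+y/4,.09))
for n,x,y in [('L out',118,112),('L out',112,300),('R out',416,112),('R out',409,330),('lidTL',46,60),('lidTR',420,71)]:print(n,pt('top','top0',155+x/4,130+y/4,.06),pt('top','top0',155+x/4,130+y/4))
for x in (180,380):
  print([ (round(pt('top','top0',155+x//4,v)[0],3),round(pt('top','top0',155+x//4,v)[2],3)) for v in range(144,166,1)])
E
python3 m.py
```

```text
keeper 158 [507.  58.] [32. 23.] 87.8456802368164 0.09017343807875403
[[495.0, 42.0], [518.0, 41.0], [519.0, 73.0], [496.0, 74.0]]
rim 534 [549. -59.] [179. 142.] 87.86707305908203 0.06502567619181614
[[475.0, -146.0], [616.0, -151.0], [623.0, 28.0], [481.0, 33.0]]
front 330 [486. -56.] [176.  16.] 88.13826751708984 0.0710261401282968
[[475.0, -144.0], [491.0, -144.0], [497.0, 32.0], [480.0, 32.0]]
floor 3124 [563. -57.] [163. 129.] 88.20022583007812 0.004153511770193624
[[496.0, -136.0], [625.0, -140.0], [630.0, 22.0], [501.0, 26.0]]
lidtop 797 [618. -64.] [184.  31.] 86.57868957519531 0.21967653976924226
[[597.0, -155.0], [629.0, -156.0], [640.0, 27.0], [608.0, 29.0]]
FL [0.48267663 0.03143603 0.06      ]
FR [ 0.47248991 -0.14538155  0.06      ]
kTL [0.51887075 0.07153615 0.09      ]
kTR [0.5172944  0.03988604 0.09      ]
kBR [0.49079557 0.03995647 0.09      ]
kBL [0.49408188 0.07148741 0.09      ]
L out [0.62998626 0.02458651 0.06      ] [0.62940807 0.02409004 0.06243976]
L out [0.51592584 0.02889537 0.06      ] [0.51675168 0.03049862 0.05230644]
R out [ 0.62407023 -0.15537214  0.
[... 1360 characters left out ...]
(0.609), np.float64(0.218)), (np.float64(0.606), np.float64(0.222)), (np.float64(0.604), np.float64(0.219)), (np.float64(0.602), np.float64(0.22)), (np.float64(0.6), np.float64(0.22)), (np.float64(0.617), np.float64(0.143)), (np.float64(0.619), np.float64(0.124)), (np.float64(0.62), np.float64(0.111)), (np.float64(0.623), np.float64(0.087)), (np.float64(0.625), np.float64(0.068)), (np.float64(0.624), np.float64(0.063)), (np.float64(0.621), np.float64(0.064)), (np.float64(0.621), np.float64(0.055)), (np.float64(0.62), np.float64(0.047)), (np.float64(0.62), np.float64(0.036)), (np.float64(0.621), np.float64(0.022)), (np.float64(0.621), np.float64(0.008)), (np.float64(0.62), np.float64(0.003))]
```

```bash
cat > plan.py <<'E'
import sys,numpy as np
from scipy.spatial.transform import Rotation as R
from plant import get_state
# args: target x y z theta(tool x heading) [pitch: tilt of tool about tool y]
s=get_state();p=s['tool_pos'];q=R.from_quat(s['eef_rot'])
x,y,z,th=map(float,sys.argv[1:5]);pi=float(sys.argv[5]) if len(sys.argv)>5 else 0
t=R.from_euler('z',th)*R.from_euler('x',np.pi)*R.from_euler('y',pi)
d=np.array([x,y,z])-p
print('t',round(s['clock'],2),'p',p.round(4),'F',np.round(s['contact_force'],1),'op',round(s['opening'],3),'ff',round(s['finger_force'],1))
print('turn(tool)',(q.inv()*t).as_rotvec().round(3),'shift in now axes',q.inv().apply(d).round(4),'in target axes',t.inv().apply(d).round(4))
E
python3 -m inch '1 0 0 0 0 0 0.12;1 0 0 0 0 0 0.12;1 0 0 0 0 0 0.12;1 0 0 0 0 0 0.12;1 0 0 0 0 0 0.12;1 .0151 -.0258 .0149 0 0 0;1 .0151 -.0258 .0149 0 0 0;1 .0151 -.0258 .0149 0 0 0;1 .0151 -.0258 .0149 0 0 0;1 .0151 -.0258 .0149 0 0 0;1 .0151 -.0258 .0149 0 0 0;1 .0151 -.0258 .0149 0 0 0;1 .0151 -.0258 .0149 0 0 0;1 .0151 -.0258 .0149 0 0 0;1 .0151 -.0258 .0149 0 0 0;1 0 0 0 0 0 0'
python3 plan.py .4455 -.3487 .022 -.192
```

```text
clock: 1.43
tool_pos: [0.4499, -0.3411, 0.0978]
eef_rot: [0.996, -0.091, -0.0, -0.004]
contact_force: [0.6, 0.7, -0.5]
opening: 0.999
finger_force: 0.0
t 1.43 p [ 0.4499 -0.3411  0.0978] F [ 0.6  0.7 -0.5] op 0.999 ff 0.0
turn(tool) [-0.008  0.001  0.01 ] shift in now axes [-0.0028  0.0089  0.0757] in target axes [-0.0028  0.0083  0.0758]
```

```bash
python3 -m inch '1 -.0014 .0042 .019 -.004 0 .005;1 -.0014 .0042 .019 -.004 0 .005;1 0 0 .019 0 0 0;1 0 0 .0188 0 0 0;1 0 0 0 0 0 0;-1 0 0 0 0 0 0;-1 0 0 0 0 0 0;-1 0 0 0 0 0 0;-1 0 0 0 0 0 0;-1 0 0 0 0 0 0;-1 0 0 0 0 0 0;-1 0 0 0 0 0 0;-1 0 0 0 0 0 0' 12
python3 plan.py .4455 -.3487 .022 -.192
```

```text
clock: 2.52
tool_pos: [0.4413, -0.3572, 0.0254]
eef_rot: [0.995, -0.101, -0.0, 0.004]
contact_force: [-0.2, 1.3, 4.4]
opening: 0.489
finger_force: 12.0
t 2.52 p [ 0.4413 -0.3572  0.0254] F [-0.2  1.3  4.4] op 0.489 ff 12.0
turn(tool) [ 0.008 -0.001 -0.01 ] shift in now axes [ 0.0024 -0.0092  0.0033] in target axes [ 0.0025 -0.0091  0.0034]
```

```bash
python3 -m inch '-1 0 0 -.02 0 0 0;-1 0 0 -.03 0 0 0;-1 0 0 -.03 0 0 0;-1 0 0 -.03 0 0 0;-1 0 0 -.02 0 0 0;-1 0 0 0 0 0 0;-1 0 0 0 0 0 0;-1 0 0 0 0 0 0'
python3 plan.py .530 -.064 .15 -.037
```

```text
clock: 3.18
tool_pos: [0.4404, -0.356, 0.154]
eef_rot: [0.995, -0.101, -0.001, 0.004]
contact_force: [-0.4, 1.3, -1.4]
opening: 0.49
finger_force: 12.0
t 3.18 p [ 0.4404 -0.356   0.154 ] F [-0.4  1.3 -1.4] op 0.49 ff 12.0
turn(tool) [ 0.007  0.002 -0.165] shift in now axes [ 0.0291 -0.3041  0.0017] in target axes [ 0.0787 -0.2951  0.004 ]
```

```bash
python3 -m inch '-1 0 0 0 .003 .001 -.08;-1 0 0 0 .004 .001 -.085;-1 .0098 -.0369 0 0 0 0;-1 .0098 -.0369 0 0 0 0;-1 .0098 -.0369 0 0 0 0;-1 .0098 -.0369 0 0 0 0;-1 .0098 -.0369 0 0 0 0;-1 .0098 -.0369 0 0 0 0;-1 .0098 -.0369 0 0 0 0;-1 .0098 -.0369 0 0 0 0;-1 0 0 0 0 0 0;-1 0 0 0 0 0 0;-1 0 0 0 0 0 0;-1 0 0 0 0 0 0'
python3 plan.py .530 -.064 .03 -.037
```

```text
clock: 4.35
tool_pos: [0.5294, -0.0663, 0.1539]
eef_rot: [1.0, -0.02, -0.0, 0.001]
contact_force: [-0.0, -0.1, -0.4]
opening: 0.494
finger_force: 12.0
t 4.35 p [ 0.5294 -0.0663  0.1539] F [-0.  -0.1 -0.4] op 0.494 ff 12.0
turn(tool) [ 0.003  0.001 -0.003] shift in now axes [ 0.0007 -0.0027  0.1239] in target axes [ 0.0006 -0.0023  0.1239]
```

```bash
python3 -m inch '-1 0 -.002 .03 0 0 0;-1 0 0 .03 0 0 0;-1 0 0 .03 0 0 0;-1 0 0 .02 0 0 0;-1 0 0 .008 0 0 0;-1 0 0 .004 0 0 0;-1 0 0 0 0 0 0;-1 0 0 0 0 0 0;-1 0 0 0 0 0 0'
python3 plan.py .530 -.064 .03 -.037
```

```text
clock: 5.1
tool_pos: [0.5316, -0.0629, 0.0339]
eef_rot: [1.0, -0.019, 0.002, 0.001]
contact_force: [-0.5, -0.8, -0.4]
opening: 0.485
finger_force: 12.0
t 5.1 p [ 0.5316 -0.0629  0.0339] F [-0.5 -0.8 -0.4] op 0.485 ff 12.0
turn(tool) [ 0.001 -0.004 -0.001] shift in now axes [-0.0015  0.0011  0.0039] in target axes [-0.0015  0.0011  0.0039]
```

```bash
python3 -m inch '-1 0 0 .002 0 0 0;-1 0 0 .002 0 0 0;-1 0 0 0 0 0 0;0.6 0 0 0 0 0 0;0.6 0 0 0 0 0 0;0.6 0 0 0 0 0 0;0.6 0 0 0 0 0 0;0.6 0 0 0 0 0 0;0.6 0 0 -.02 0 0 0;0.6 0 0 -.03 0 0 0;0.6 0 0 -.04 0 0 0;0.6 0 0 -.04 0 0 0;0.6 0 0 -.04 0 0 0;0.6 0 0 -.04 0 0 0;.6 -.03 0 -.03 0 0 0;.6 -.03 0 -.03 0 0 0;.6 -.03 0 0 0 0 0;-1 -.03 0 0 0 0 0;-1 0 0 0 0 0 0'
python3 - <<'E'
from h import *
p,d=shot('top','t2');p2,_=shot('side','s2')
a=np.hstack([cv2.resize(p[120:300,130:330],(400,360)),cv2.resize(p2[80:230,180:347],(400,360))])
cv2.imwrite('pics/v2.png',a[:,:,::-1]);print(get_state()['tool_pos'])
E
```

```text
clock: 6.68
tool_pos: [0.4043, -0.0579, 0.2975]
eef_rot: [1.0, -0.019, -0.003, 0.0]
contact_force: [0.1, -1.2, -0.1]
opening: 0.676
finger_force: 0.0
[ 0.41071112 -0.05771119  0.2978071 ]
```

View pics/v2.png

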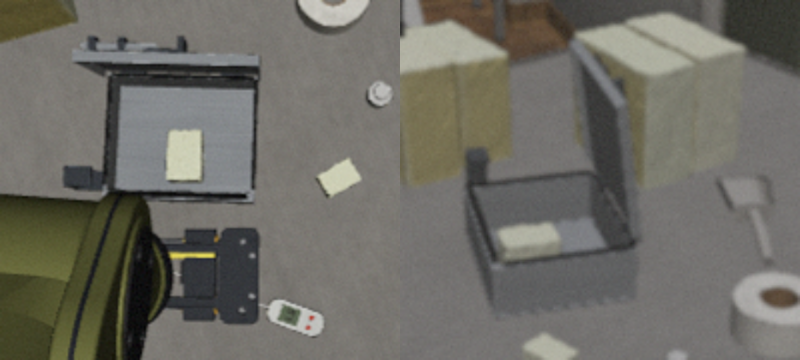

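The cheese lies flat in the box (left crop (183,155)), near the middle, and the lid is still upright. Next I go over the lid and behind it.

```bash
python3 -m inch '-1 0 .0285 0 0 0 0;-1 0 .0285 0 0 0 0;-1 .031 0 -.003 0 0 0;-1 .031 0 0 0 0 0;-1 .031 0 0 0 0 0;-1 .031 0 0 0 0 0;-1 .031 0 0 0 0 0;-1 .031 0 0 0 0 0;-1 .031 0 0 0 0 0;-1 .033 0 0 0 0 0;-1 0 0 0 0 0 0;-1 0 0 0 0 0 0;-1 0 0 0 0 0 0'
python3 plan.py .66 -.117 .186 -.037
```

```text
clock: 7.87
tool_pos: [0.6589, -0.1242, 0.2999]
eef_rot: [1.0, -0.019, -0.0, 0.001]
contact_force: [-0.2, -0.9, -0.5]
opening: 0.002
finger_force: 0.0
t 7.87 p [ 0.6589 -0.1242  0.2999] F [-0.2 -0.9 -0.5] op 0.002 ff 0.0
turn(tool) [ 0.001  0.    -0.   ] shift in now axes [ 0.0008 -0.0073  0.1139] in target axes [ 0.0008 -0.0072  0.1139]
```

```bash
python3 -m inch '-1 0 -.004 .03 0 0 0;-1 0 -.003 .03 0 0 0;-1 0 0 .03 0 0 0;-1 0 0 .024 0 0 0;-1 0 0 0 0 0 0;-1 -.0127 0 0 0 0 0;-1 -.0127 0 0 0 0 0;-1 -.0127 0 0 0 0 0;-1 0 0 0 0 0 0;-1 0 0 0 0 0 0'
python3 plan.py .59 -.117 .176 -.037
```

```text
clock: 8.7
tool_pos: [0.6217, -0.1161, 0.1887]
eef_rot: [1.0, -0.019, 0.001, 0.001]
contact_force: [1.8, 0.2, 0.8]
opening: 0.008
finger_force: 0.0
t 8.7 p [ 0.6217 -0.1161  0.1887] F [1.8 0.2 0.8] op 0.008 ff 0.0
turn(tool) [ 0.001 -0.003 -0.001] shift in now axes [-0.0317  0.002   0.0126] in target axes [-0.0317  0.002   0.0127]
```

Contact force about 2 N, so the tip is on the lid. Continuing along the arc.

```bash
python3 -m inch '-1 -.0107 0 .0037 0 0 0;-1 -.0107 0 .0037 0 0 0;-1 -.0107 0 .0037 0 0 0;-1 -.009 0 .006 0 0 0;-1 -.009 0 .006 0 0 0;-1 -.009 0 .006 0 0 0;-1 -.007 0 .0085 0 0 0;-1 -.007 0 .0085 0 0 0;-1 -.007 0 .0085 0 0 0;-1 0 0 0 0 0 0;-1 0 0 0 0 0 0'
python3 plan.py .53 -.117 .102 -.037
```

```text
clock: 9.62
tool_pos: [0.5422, -0.113, 0.1325]
eef_rot: [1.0, -0.019, 0.001, 0.001]
contact_force: [-0.5, -0.3, -0.7]
opening: 0.003
finger_force: 0.0
t 9.62 p [ 0.5422 -0.113   0.1325] F [-0.5 -0.3 -0.7] op 0.003 ff 0.0
turn(tool) [ 0.001 -0.002 -0.   ] shift in now axes [-0.012   0.0044  0.0305] in target axes [-0.012   0.0045  0.0305]
```

```bash
python3 -m inch '-1 -.004 .0015 .0085 0 0 0;-1 -.004 .0015 .0085 0 0 0;-1 -.004 .0015 .0085 0 0 0;-1 0 0 .005 0 0 0;-1 0 0 .005 0 0 0;-1 0 0 0 0 0 0;-1 0 0 0 0 0 0'
python3 plan.py .53 -.117 .085 -.037
python3 - <<'E'
from h import *
p,d=shot('side','s3')
cv2.imwrite('pics/v3.png',cv2.resize(p[80:230,170:370],(800,600))[:,:,::-1])
E
```

```text
clock: 10.2
tool_pos: [0.5302, -0.1168, 0.0967]
eef_rot: [1.0, -0.018, 0.001, 0.001]
contact_force: [0.3, 0.5, -0.1]
opening: 0.004
finger_force: 0.0
t 10.2 p [ 0.5302 -0.1168  0.0967] F [ 0.3  0.5 -0.1] op 0.004 ff 0.0
turn(tool) [ 0.001 -0.002  0.   ] shift in now axes [-0.0002  0.0002  0.0117] in target axes [-0.0002  0.0002  0.0117]
```

View pics/v3.png

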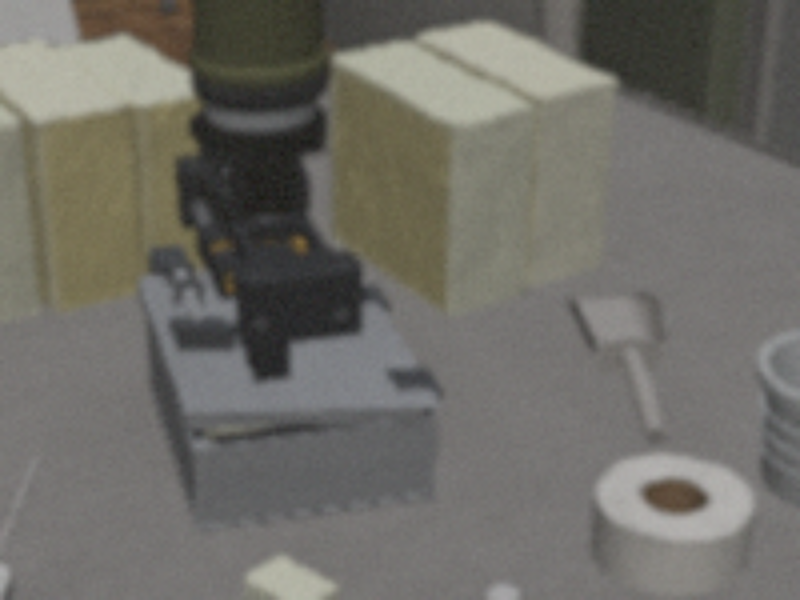

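```bash
python3 -m inch '-1 0 0 .004 0 0 0;-1 0 0 .004 0 0 0;-1 0 0 .003 0 0 0;-1 0 0 0 0 0 0;-1 0 0 0 0 0 0'
python3 -m inch '-1 0 0 -.03 0 0 0;-1 0 0 -.035 0 0 0;-1 0 0 -.035 0 0 0;-1 -.03 0 -.035 0 0 0;-1 -.035 .02 -.035 0 0 0;-1 -.035 .025 0 0 0 0;-1 -.035 .03 0 0 0 0;-1 -.03 .03 0 0 0 0;-1 0 0 0 0 0 0;-1 0 0 0 0 0 0'
python3 - <<'E'
from h import *
p,d=shot('top','t4')
cv2.imwrite('pics/v4.png',cv2.resize(p[125:245,140:300],(800,600),interpolation=cv2.INTER_CUBIC)[:,:,::-1]);print(get_state()['tool_pos'],get_state()['contact_force'])
E
```

```text
clock: 10.67
tool_pos: [0.5294, -0.1169, 0.0854]
eef_rot: [1.0, -0.019, 0.0, 0.001]
contact_force: [-0.3, -0.4, -0.8]
opening: 0.006
finger_force: 0.0
clock: 11.5
tool_pos: [0.3743, -0.2092, 0.2447]
eef_rot: [1.0, -0.022, 0.0, 0.001]
contact_force: [1.3, 0.7, 0.2]
opening: 0.003
finger_force: 0.0
[ 0.37623761 -0.20792067  0.24466647] [ 1.58320626  0.5556617  -0.30184414]
```

View pics/v4.png

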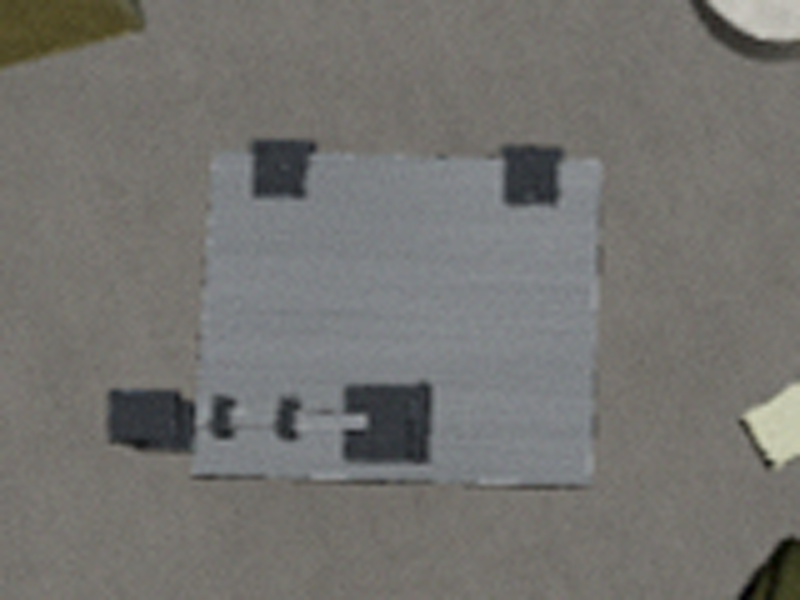

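The lid lies on its seal. The thumb plate spans px (345–431, 383–463) with the heel at its right end, and the keeper is at (110–195, 390–450). Now converting to world.

```bash
python3 - <<'E'
from h import *
f=lambda x,y,z=None:pt('top','t4',140+x/5,125+y/5,z).round(4)
for n,x,y in [('TL',345,384),('TR',430,383),('BR',430,463),('BL',345,463),('heel',427,423)]:print(n,f(x,y,.083),f(x,y))
D=npz('t4')
for a in range(56,92,1):print(a, *[pt('top','t4',168+0+{0:44,1:50,2:54}[k]-4,125+a)[2].round(3) for k in (0,1,2)]) if 76<=a<=93 else 0
print('row across y', [(pt('top','t4',u,209).round(3)[1:]).tolist() for u in range(205,230)])
P=np.array([pt('top','t4',u,v) for u in range(190,250) for v in range(170,198)]);A=np.c_[P[:,:2],np.ones(len(P))];print('lid plane',np.linalg.lstsq(A,P[:,2],rcond=None)[0])
E
python3 plan.py .4995 -.052 .15 -.037
```

```text
TL [ 0.519  -0.0363  0.083 ] [ 0.5195 -0.0357  0.0787]
TR [ 0.5182 -0.0757  0.083 ] [ 0.5193 -0.0749  0.0733]
BR [ 0.4812 -0.075   0.083 ] [ 0.4818 -0.0742  0.0742]
BL [ 0.4824 -0.0358  0.083 ] [ 0.4829 -0.0347  0.0753]
heel [ 0.4997 -0.074   0.083 ] [ 0.5005 -0.0731  0.0741]
76 0.075 0.073 0.072
77 0.072 0.079 0.077
78 0.074 0.078 0.079
79 0.075 0.076 0.075
80 0.077 0.079 0.08
81 0.081 0.081 0.081
82 0.079 0.078 0.08
83 0.088 0.079 0.081
84 0.086 0.078 0.079
85 0.088 0.081 0.078
86 0.079 0.079 0.081
87 0.078 0.08 0.079
88 0.08 0.94 0.079
89 0.08 0.082 0.084
90 0.08 0.082 0.083
91 0.082 0.079 0.08
row across y [[-0.027, 0.086], [-0.03, 0.087], [-0.032, 0.087], [-0.034, 0.086], [-0.037, 0.088], [-0.039, 0.086], [-0.041, 0.086], [-0.043, 0.087], [-0.045, 0.079], [-0.047, 0.078], [-0.05, 0.08], [-0.052, 0.084], [-0.054, 0.081], [-0.056, 0.079], [-0.059, 0.078], [-0.061, 0.08], [-0.064, 0.081], [-0.067, 0.091], [-0.069, 0.092], [-0.072, 0.092], [-0.073, 0.078], [-0.074, 0.073], [-0.077, 0.072], [-0.079, 0.076], [-0.082, 0.077]]
lid plane [-1.23246212 -0.14524346  0.7604769 ]
t 11.55 p [ 0.3762 -0.2079  0.2447] F [ 1.6  0.6 -0.3] op 0.007 ff 0.0
turn(tool) [ 0.001 -0.002 -0.002] shift in now axes [ 0.1169 -0.1607  0.0947] in target axes [ 0.1174 -0.1604  0.0947]
```

```bash
python3 -c "
from plant import get_state;print(get_state()['q'].round(3))"; python3 -m inch '-1 0 0 0 0 0 -.12;-1 0 0 0 0 0 -.12'; python3 -c "
from plant import get_state;print(get_state()['q'].round(3))"
```

```text
[ 0.342  0.455  0.082  2.141 -0.069  0.546 -1.136]
clock: 11.72
tool_pos: [0.3781, -0.2062, 0.2444]
eef_rot: [0.994, 0.106, 0.001, 0.001]
contact_force: [0.1, -0.2, -1.0]
opening: 0.006
finger_force: 0.0
[ 0.388  0.454  0.005  2.137 -0.005  0.548 -0.962]
```

```bash
python3 -m inch '-1 0 0 0 0 0 -.121;-1 0 0 0 0 0 -.121;-1 0 0 0 0 0 -.121;-1 0 0 0 0 0 -.121;-1 0 0 0 0 0 -.121;-1 0 0 0 0 0 -.121;-1 0 0 0 0 0 -.121;-1 0 0 0 0 0 -.121;-1 0 0 0 0 0 -.121;-1 0 0 0 0 0 -.121;-1 0 0 0 0 0 -.121;-1 0 0 0 0 0 0;-1 0 0 0 0 0 0'
python3 plan.py .4997 -.0562 .15 1.534
```

```text
clock: 12.8
tool_pos: [0.3776, -0.2064, 0.2444]
eef_rot: [0.72, 0.694, 0.001, 0.001]
contact_force: [0.5, -0.2, -0.4]
opening: 0.004
finger_force: 0.0
t 12.8 p [ 0.3776 -0.2064  0.2444] F [ 0.5 -0.2 -0.4] op 0.004 ff 0.0
turn(tool) [ 0.002  0.    -0.001] shift in now axes [0.1548 0.1161 0.0946] in target axes [0.1546 0.1165 0.0944]
```

```bash
python3 -m inch '-1 .0258 .0194 0 0 0 0;-1 .0258 .0194 0 0 0 0;-1 .0258 .0194 .01 0 0 0;-1 .0258 .0194 .025 0 0 0;-1 .0258 .0194 .03 0 0 0;-1 .0258 .0194 .03 0 0 0;-1 0 0 0 0 0 0;-1 0 0 0 0 0 0;-1 0 0 0 0 0 0;-1 0 0 0 0 0 0'
python3 plan.py .4997 -.0562 .098 1.534;sleep 0;python3 plan.py .4997 -.0562 .098 1.534|head -1
```

```text
clock: 13.63
tool_pos: [0.4961, -0.0611, 0.1535]
eef_rot: [0.721, 0.693, -0.0, 0.001]
contact_force: [0.2, 0.2, 0.3]
opening: 0.007
finger_force: 0.0
t 13.63 p [ 0.4961 -0.0611  0.1535] F [0.2 0.2 0.3] op 0.007 ff 0.0
turn(tool) [ 0.002  0.002 -0.003] shift in now axes [0.0052 0.0033 0.0555] in target axes [0.005  0.0034 0.0555]
t 13.63 p [ 0.4961 -0.0611  0.1535] F [0.2 0.2 0.3] op 0.007 ff 0.0
```

```bash
python3 -m inch '-1 .005 .0033 .02 0 0 0;-1 0 0 .02 0 0 0;-1 0 0 .005 0 0 0;-1 0 0 0 0 0 0;-1 0 0 0 0 0 0;-1 0 0 0 0 0 0'
python3 plan.py .4997 -.0562 .088 1.534
```

```text
clock: 14.13
tool_pos: [0.5003, -0.0558, 0.1089]
eef_rot: [0.721, 0.693, 0.001, 0.002]
contact_force: [0.7, -0.0, 0.1]
opening: 0.009
finger_force: 0.0
t 14.13 p [ 0.5003 -0.0558  0.1089] F [ 0.7 -0.   0.1] op 0.009 ff 0.0
turn(tool) [ 0.003  0.001 -0.002] shift in now axes [-0.0004 -0.0006  0.0209] in target axes [-0.0004 -0.0005  0.0209]
```

```bash
for i in 1; do python3 -m inch '-1 0 0 .006 0 0 0;-1 0 0 .006 0 0 0;-1 0 0 .004 0 0 0;-1 0 0 0 0 0 0;-1 0 0 0 0 0 0'; done; python3 -m inch '-1 0 0 .002 0 0 0;-1 0 0 .002 0 0 0;-1 0 0 0 0 0 0;-1 0 0 0 0 0 0'
```

```text
clock: 14.55
tool_pos: [0.4998, -0.0554, 0.0914]
eef_rot: [0.72, 0.694, -0.0, 0.001]
contact_force: [0.2, -1.3, 0.1]
opening: 0.01
finger_force: 0.4
clock: 14.88
tool_pos: [0.4996, -0.0553, 0.0879]
eef_rot: [0.72, 0.694, -0.0, 0.001]
contact_force: [-1.2, 0.1, 3.0]
opening: 0.003
finger_force: 2.1
```

```bash
python3 -m inch '-1 0 0 .001 0 0 0;-1 0 0 .001 0 0 0;-1 0 0 0 0 0 0;-1 0 0 0 0 0 0';python3 -m inch '-1 0 0 .001 0 0 0;-1 0 0 0 0 0 0;-1 0 0 0 0 0 0'
```

```text
clock: 15.22
tool_pos: [0.4995, -0.0553, 0.0861]
eef_rot: [0.72, 0.694, -0.0, 0.001]
contact_force: [-2.0, -0.2, 7.5]
opening: 0.007
finger_force: 3.8
clock: 15.47
tool_pos: [0.4994, -0.0553, 0.0854]
eef_rot: [0.72, 0.694, -0.0, 0.001]
contact_force: [-2.4, 0.2, 10.2]
opening: 0.003
finger_force: 5.2
```

```bash
python3 -m inch '-1 0 0 .001 0 0 0;-1 0 0 0 0 0 0;-1 0 0 0 0 0 0';python3 -m inch '-1 0 0 .001 0 0 0;-1 0 0 0 0 0 0;-1 0 0 0 0 0 0'
```

```text
clock: 15.72
tool_pos: [0.4994, -0.0553, 0.0852]
eef_rot: [0.72, 0.694, -0.0, 0.001]
contact_force: [-5.1, -0.5, 19.9]
opening: 0.005
finger_force: 9.8
clock: 15.97
tool_pos: [0.4994, -0.0553, 0.085]
eef_rot: [0.72, 0.694, -0.0, 0.002]
contact_force: [-5.0, 0.6, 28.8]
opening: 0.008
finger_force: 14.4
```

```bash
python3 -m inch '-1 0 0 -.0006 0 0 0;-1 .002 0 0 0 0 0;-1 .002 0 0 0 0 0;-1 .002 0 0 0 0 0;-1 0 0 0 0 0 0';python3 -m inch '-1 .002 0 0 0 0 0;-1 .002 0 0 0 0 0;-1 0 0 0 0 0 0'
```

```text
clock: 16.38
tool_pos: [0.4998, -0.0492, 0.0852]
eef_rot: [0.72, 0.694, -0.0, 0.001]
contact_force: [-5.0, -0.5, 23.5]
opening: 0.005
finger_force: 11.8
clock: 16.63
tool_pos: [0.5001, -0.0452, 0.0852]
eef_rot: [0.72, 0.694, -0.0, 0.002]
contact_force: [-4.8, -0.2, 24.2]
opening: 0.006
finger_force: 11.7
```

```bash
python3 -m inch '-1 .002 0 0 0 0 0;-1 .002 0 0 0 0 0;-1 .002 0 0 0 0 0;-1 0 0 0 0 0 0';python3 -m inch '-1 .002 0 0 0 0 0;-1 .002 0 0 0 0 0;-1 .002 0 0 0 0 0;-1 0 0 0 0 0 0';python3 -m inch '-1 .002 0 0 0 0 0;-1 .002 0 0 0 0 0;-1 .001 0 0 0 0 0;-1 0 0 0 0 0 0;-1 0 0 0 0 0 0'
```

```text
clock: 16.97
tool_pos: [0.5004, -0.0391, 0.0851]
eef_rot: [0.72, 0.694, 0.0, 0.002]
contact_force: [-4.3, -0.7, 22.7]
opening: 0.008
finger_force: 11.6
clock: 17.3
tool_pos: [0.5008, -0.0331, 0.0852]
eef_rot: [0.72, 0.694, 0.0, 0.002]
contact_force: [-3.5, -0.4, 22.9]
opening: 0.002
finger_force: 11.6
clock: 17.72
tool_pos: [0.501, -0.0285, 0.0852]
eef_rot: [0.72, 0.694, 0.0, 0.002]
contact_force: [-4.2, -1.5, 21.9]
opening: 0.005
finger_force: 11.5
```

```bash
python3 -m inch '-1 0 0 -.002 0 0 0;-1 0 0 -.002 0 0 0;-1 0 0 -.01 0 0 0;-1 0 0 -.03 0 0 0;-1 0 0 -.035 0 0 0;-1 0 0 -.035 0 0 0;-1 -.03 -.03 -.035 0 0 0;-1 -.03 -.035 0 0 0 0;-1 -.03 -.035 0 0 0 0;-1 -.03 -.035 0 0 0 0;-1 -.03 0 0 0 0 0;-1 0 0 0 0 0 0'
python3 - <<'E'
from h import *
p,d=shot('top','t5');q,_=shot('side','s5')
a=np.vstack([cv2.resize(p[170:230,140:260],(600,300),interpolation=cv2.INTER_CUBIC),cv2.resize(q[130:220,190:370],(600,300),interpolation=cv2.INTER_CUBIC)])
cv2.imwrite('pics/v5.png',a[:,:,::-1]);print(get_state()['tool_pos'])
E
```

```text
clock: 18.72
tool_pos: [0.3751, -0.1629, 0.2241]
eef_rot: [0.723, 0.691, -0.002, 0.001]
contact_force: [1.3, -0.5, -0.0]
opening: 0.005
finger_force: 0.0
[ 0.37829441 -0.15845056  0.22415866]
```

View pics/v5.png

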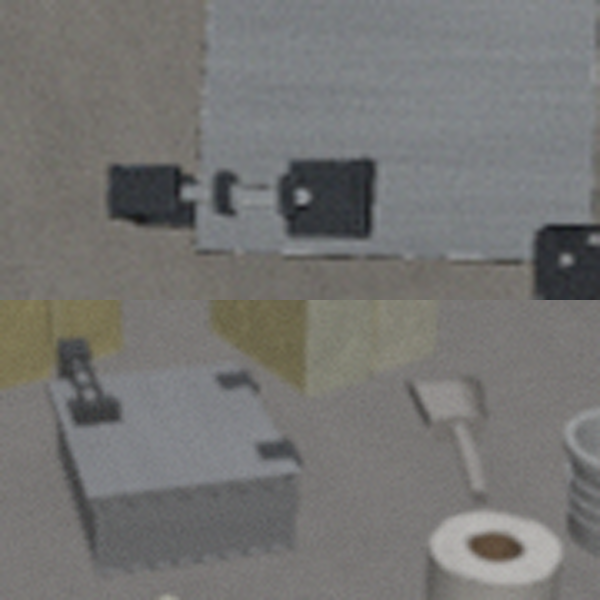

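The plate's right edge moved from px 430 to 374, about 26 mm, and the rod runs under the keeper (185,190). The lid is shut flat and the robot is clear, so I hand it in.

```bash
python3 -m inch '-1 0 0 0 0 0 0;-1 0 0 0 0 0 0;-1 0 0 0 0 0 0'; python3 -c "
from plant import r;print(r.finish_job())"
```

```text
clock: 19.07
tool_pos: [0.3789, -0.1564, 0.2238]
eef_rot: [0.719, 0.695, 0.0, 0.001]
contact_force: [0.2, 0.1, 0.5]
opening: 0.004
finger_force: 0.0
the job is handed in; nothing more can be done
None
```

I handed the job in at 19.1 s; no verdict came back. The cheese was lying flat in the box before the lid closed, the last pictures show the lid held down by the bolt about 26 mm out under the keeper, force readings peaked near 29 N, and I never worked near the roll or the weight.

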